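Rinse the probe, hang it in the electrode boom and hold the boom out at the set mark

ROBOT

A 7-joint arm with a two-finger parallel gripper is mounted at the origin on the work surface. World frame = base frame: x ahead of the robot, y to its left, z up, the work surface at z = 0. Lengths are in mm, angles in rad, forces in N, time in s.
With the tool pointing down it reaches from about 400 to 875 mm from the base axis. Payload 4.4 kg.
Tool frame: the origin (TCP) lies at the very end of the fingers, on their centre line; the grasp point (between the pads) lies 19 mm behind it; z points along the fingers, y is the line along which they close (so a half turn about z gives the same grasp; the last joint's range is limited). The gripper opens to 85 mm and grips with 20 to 120 N. Pads are 22 mm wide; open, the fingers measure 114 mm over their backs; the gripper's body (76 mm by 85 mm) begins 54 mm behind the grasp point. The pads swing forward as they close: fully open they stand 13 mm farther back than shut.
Start: joints at [1.142, 0.628, 0.038, 1.517, -0.027, 0.996, -0.02], TCP at [230.709, -607.693, 231.313] pointing down, gripper open.
Joint ranges: [-3.06, 3.06], [-0.37, 2.12], [-1.25, 1.32], [0.18, 2.47], [-1.1, 4.24], [0.23, 1.98], [-2.94, 2.94]. Speed limits (rad/s): [2.57, 2.57, 3.14, 3.14, 3.14, 3.14, 3.14].

INTERFACE

Orientations are given as [roll, pitch, yaw] about the fixed x, y, z axes, in that order (R = Rz(yaw) Ry(pitch) Rx(roll)).
In Python, from cell import ctrl gives the robot as it stands.
- The arm moves only by the tool step_arm, never from a script. Its argument "series" is a list that holds one entry, the list of rows, each a list of 7 numbers: the turn, a rotation vector about the tool's x, y, z as a fraction of full scale, then the shift along the tool's x, y, z as a fraction of full scale, then the closure, from 0 (fully open) to 1 (shut). In form: [[[ax, ay, az, tx, ty, tz, gripper], ...]]. A call has 1 to 12 rows; each row shifts and turns the commanded pose from where the row before left it, along the tool's axes as they then stand; what a row does not reach is not made up. Full scale, the value 1, is 150 mm for a shift and 45 degrees for a turn. A row lasts 1/10 s, in which the tool goes at most 50 mm and 8.59 degrees, less where a joint would pass 70% of its speed; a pose out of reach is approached as far as the arm can. A call with a number of a shift or a turn outside -1 to 1 is refused whole. A call with a gripper value outside its range is refused whole. The fingers move at their own pace and stop on an object; the grip force is fixed at half the most. Time passes only in rows, so rows that do not move let the fingers close. It gives the time, the measured TCP pose, the force, the opening and the grip force at its end, in the units of the state.
- ctrl.read_state(): the state, without advancing time (a new reading comes with each control period).
- ctrl.get_image(name): name is "scene" or "top" or "wrist"; returns a dict with "img" (480x640x3 uint8, red, green, blue), "fx", "fy", "cx", "cy" (pixels), "dist" ([k1, k2, p1, p2, k3] as OpenCV has them; the pictures are not rectified), "R" (3x3) and "t" (3): a world point X has camera coordinates R X + t. Camera axes: x right, y down, z forward; pixel columns grow to the right and rows downward; lengths in mm; the calibration is good to about 2 mm. A picture is of the moment at which its call begins. There is no depth.
- ctrl.finish_job(): hands the job in; it is judged then, once.
Trained networks look in a picture, given as the dict that the camera call returned (one of the last four; its "shot" number tells which), for a name from the list of things; names that differ only in an ending like _2 or _b are one class to them, and where a whole thing is asked for, a point or a joint stands for the part that bears it (a point fixed in the world has none). Each returns a list of dicts, best first, with "score" (0 to 1); they miss things now and then, are a little off and sometimes report something else, mostly with a low value. They report only what shows in the picture. A call takes as long as a camera call. They do not tell look-alikes from the thing itself.
- ctrl.recognise(picture, thing): "centre" ([column, row] in pixels, amid what is visible of it).
The state is a dict: "clock": time; "qpos": joint angles; "qd": joint speeds; "tau": joint torques, N m; "eef_pos": TCP position; "tool_rot": TCP orientation; "force": force on the tool from outside, world axes, zero at the start; "torque": the same for the moment, N m; "width": finger opening in mm; "gripper_force": force on a finger pad.
Only numpy, scipy, OpenCV 4.12 (cv2) and the standard library are available. Lean on these libraries where they do the work, as an engineer would, in place of code of your own. Each camera call takes 0.05 s, during which the arm holds its last target. There are 200 camera calls.

TASK

Take the measuring probe out of its rack, dip its tip into the glass rinse beaker, then hang it in the hole at the end of the electrode stand's telescoping boom and let go of it. Press the lock button on top of the stand's sleeve to release the boom, and draw the boom out by its upright tab until its pointer lines up with the rider clip on the scale. A spring pulls the boom back, so finish while still holding the tab there, with the probe hanging in the boom; leave the rider, the beaker's place and the other things on the bench undisturbed.

Things in the scene. Friction and masses are not known exactly. Their poses are not given: they have to be found in the camera images.
- probe: Loose measuring probe, about 60 g, standing upright in the rack at the start. Origin at its tip (lower end), z up along its axis. Steel shaft 10 mm diameter from the tip to 90 mm; black collar 28 mm diameter from 90 to 95 mm; black cylindrical head 18 mm diameter from 95 to 140 mm (top), by which it is gripped from above.
- probe_collar (a point): Centre of the underside of the probe's collar, 90 mm above its tip; it rests on the socket's top when the probe hangs.
- rack: Fixed white plastic block 70 x 70 x 60 mm (height) with one vertical hole 13 mm wide and 55 mm deep in the middle of its top, in which the probe stands with its tip 5 mm above the bench. Origin at the centre of its underside. The rack and the beaker may have changed places.
- beaker: Loose open glass rinse beaker, empty, 0.2 kg, 60 mm high, 78 mm across at the rim and 66 mm or more inside, inner floor 5 mm above the bench. Origin at the centre of its underside, z up.
- stand: Fixed electrode stand: grey base plate 150 x 150 x 16 mm, column, white sleeve 50 (x) x 160 (y) x 42 mm, its top 156 mm above the bench. Origin on the bench under the sleeve's middle. The boom slides out of the +y end. A scale bar (24 mm wide, top 142 mm high) runs beside the boom, 45 mm to +x; a grey open trough 70 x 220 x 30 mm high lies under the boom's path.
- boom: Telescoping boom: bar 22 mm wide, top 142 mm above the bench, carrying tab, pointer and socket; slides along the stand's +y, 0 to 150 mm. Fully in it is locked and its origin and axes are the stand's. Once released, a spring (40 N/m) pops it out about 20 mm and pulls it back when drawn farther (up to about 4 N); it does not lock at the mark.
- boom_tab (a point): Centre of the top of the boom's upright grip tab: 14 mm thick (stand's x), 24 mm wide (y), 70 mm tall above the bar; its top is 212 mm above the bench. 35 mm from the sleeve's end when the boom is in.
- boom_socket (a point): Centre of the mouth of the vertical hole in the 40 x 40 x 16 mm grey block at the boom's end, 70 mm beyond the tab, mouth 142 mm above the bench. Hole 16 mm wide, right through; the probe's shaft drops in until its collar rests on the block.
- boom_pointer (a point): Tip of the thin dark pointer that reaches from the boom's bar (level with the tab) over the scale.
- rider_mark (a point): Middle of the white line on top of the rider, a black clip 22 x 12 x 14 mm on the outer edge of the scale, top 151 mm above the bench, 55 to 125 mm from where the pointer starts. Axes as the stand's. It lies 13 mm beyond the pointer's end in x and 5 mm higher, so compare along the stand's y only. Stiff; not to be shifted.
- lock (a joint): Lock button travel in m: 0 up, 0.006 fully pressed down. It springs back; past about 3 mm the boom is released and pops out by itself. Fully down takes about 4.5 N.
- lock_top (a point): Centre of the top of the lock button, a grey round button 24 mm diameter on the sleeve, 171 mm above the bench when up; it is pressed straight down.
- tray: Blue plastic tray 130 x 200 x 75 mm with an amber bottle in it; bystander. Origin under its centre.
- amber_bottle: Amber bottle 70 mm diameter, 150 mm high, standing in the blue tray; bystander. Origin under its centre.
- wash_bottle: White bottle 64 mm diameter, 150 mm high; bystander. Origin under its centre.
- slide_box: Clear flat slide box 55 x 85 x 22 mm; bystander. Origin under its centre.
There are look-alikes about, which are no part of the job. There is more than one size of the probe; the job needs the smallest.

How it is judged:
By the outcome, as a careful person would: the job done as asked, in the order asked, and still so for the second after the job is handed in, while the arm keeps its last pose, push and grip.
It also fails if it takes over 72 s, if anything falls off the work surface, if the arm or the gripper's body presses on something with over 40 N, if the wrist force passes 120 N, or if a joint passes its speed limit or range.

## Working session

There is one attempt and no reset: what is moved stays moved. The work goes in short steps, Python scripts to look and compute and a tool call to move; the robot and the scene stay as the last step left them, time stands still between calls to the robot, and variables do not carry over. Pictures are saved under pics/ and viewed, at most 10 in all, crops included, and the job is handed in when it is done.

Besides the shell and the picture viewer there is one more tool, called after "Emit:" by a JSON object that holds its "op" and its "data". step_arm: Moves the arm, as the interface text tells. Shift numbers are shares of 150 mm and turn numbers shares of 45 degrees, none past 1 either way. Its arguments: {"type":"object","properties":{"series":{"type":"array","items":{"type":"array","items":{"type":"array","items":{"type":"number","minimum":-1,"maximum":1}}}}},"required":["series"]}

```bash
mkdir -p pics; ls; cat > h.py <<'E'
import numpy as np, cv2
from cell import ctrl
from scipy.spatial.transform import Rotation as Ro
def K(p): return np.array([[p['fx'],0,p['cx']],[0,p['fy'],p['cy']],[0,0,1.]])
def ray(p,uv):
    n=cv2.undistortPoints(np.array([[uv]],float),K(p),np.array(p['dist'],float))[0,0]
    R=np.array(p['R']);t=np.array(p['t'])
    return -R.T@t, R.T@np.array([n[0],n[1],1.])
def atz(p,uv,z):
    c,d=ray(p,uv); return c+d*(z-c[2])/d[2]
def tri(obs):
    A=np.zeros((3,3));b=np.zeros(3)
    for p,uv in obs:
        c,d=ray(p,uv);d=d/np.linalg.norm(d);M=np.eye(3)-np.outer(d,d);A+=M;b+=M@c
    return np.linalg.solve(A,b)
def proj(p,X):
    return cv2.projectPoints(np.array([X],float),cv2.Rodrigues(np.array(p['R'],float))[0],np.array(p['t'],float),K(p),np.array(p['dist'],float))[0][0,0]
def save(p,n): cv2.imwrite('pics/'+n+'.png',p['img'][:,:,::-1])
E
python3 - <<'E'
from h import *
for n in ['scene','top']:
    p=ctrl.get_image(n);save(p,n+'0')
    print(n,'cam',-np.array(p['R']).T@np.array(p['t']))
    for o in ['probe','rack','beaker','stand','boom_tab','boom_socket','boom_pointer','rider_mark','lock_top','tray','amber_bottle','wash_bottle','slide_box']:
        print(o,[(np.round(d['centre']).tolist(),round(d['score'],2),atz(p,d['centre'],dict(probe=100,rack=40,beaker=40,boom_tab=212,boom_socket=142,boom_pointer=145,rider_mark=151,lock_top=171).get(o,0))[:2].round().tolist()) for d in ctrl.recognise(p,o)[:4]])
print({k:np.round(v,2).tolist() for k,v in ctrl.read_state().items()})
E
```

```text
pics
scene cam [1327.66572481  634.49805146  862.39014414]
probe [([374.0, 346.0], 0.85, [670.0, 263.0]), ([342.0, 325.0], 0.68, [660.0, 177.0]), ([388.0, 316.0], 0.52, [581.0, 240.0])]
rack [([391.0, 345.0], 0.8, [595.0, 260.0])]
beaker [([407.0, 312.0], 0.9, [485.0, 237.0])]
stand [([233.0, 262.0], 0.79, [548.0, -261.0])]
boom_tab [([240.0, 246.0], 0.9, [690.0, -70.0])]
boom_socket [([240.0, 246.0], 0.83, [619.0, -149.0])]
boom_pointer [([236.0, 245.0], 0.89, [624.0, -155.0]), ([238.0, 262.0], 0.5, [672.0, -101.0])]
rider_mark [([235.0, 263.0], 0.6, [682.0, -99.0])]
lock_top [([236.0, 266.0], 0.71, [707.0, -68.0]), ([388.0, 314.0], 0.66, [646.0, 274.0]), ([236.0, 264.0], 0.29, [702.0, -75.0])]
tray [([459.0, 415.0], 0.8, [644.0, 444.0]), ([240.0, 244.0], 0.42, [472.0, -310.0])]
amber_bottle [([478.0, 395.0], 0.64, [575.0, 453.0])]
wash_bottle [([167.0, 220.0], 0.77, [512.0, -576.0])]
slide_box [([281.0, 232.0], 0.93, [356.0, -254.0])]
top cam [ 321.07134351  -18.18816852 1668.65864841]
probe [([264.0, 182.0], 0.61, [697.0, 202.0]), ([237.0, 177.0], 0.51, [710.0, 278.0]), ([248.0, 2
[... 357 characters left out ...]
boom_pointer [([390.0, 212.0], 0.88, [608.0, -146.0])]
rider_mark []
lock_top [([442.0, 222.0], 0.63, [580.0, -282.0]), ([174.0, 204.0], 0.6, [616.0, 431.0])]
tray [([189.0, 202.0], 0.75, [657.0, 438.0])]
amber_bottle [([173.0, 203.0], 0.75, [652.0, 486.0])]
wash_bottle [([510.0, 237.0], 0.62, [566.0, -509.0])]
slide_box [([425.0, 300.0], 0.84, [380.0, -261.0])]
{'clock': 1.4, 'qpos': [1.14, 0.63, 0.04, 1.52, -0.03, 1.0, -0.02], 'qd': [0.0, 0.0, 0.0, 0.0, 0.0, -0.0, -0.0], 'tau': [-0.0, -56.33, 1.23, -19.38, 0.01, 0.0, -0.0], 'eef_pos': [230.68, -607.7, 231.31], 'tool_rot': [3.14, -0.0, 0.36], 'force': [-0.21, -0.24, 0.82], 'torque': [0.05, 0.04, -0.02], 'gripper_force': 0.0, 'width': 85.29}
```

View pics/scene0.png

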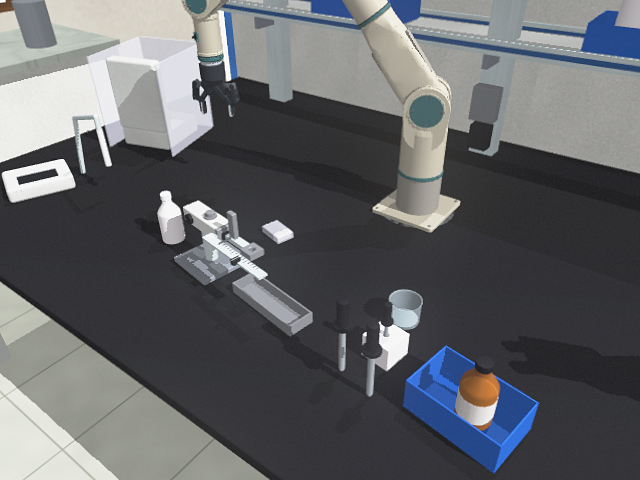

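View pics/top0.png

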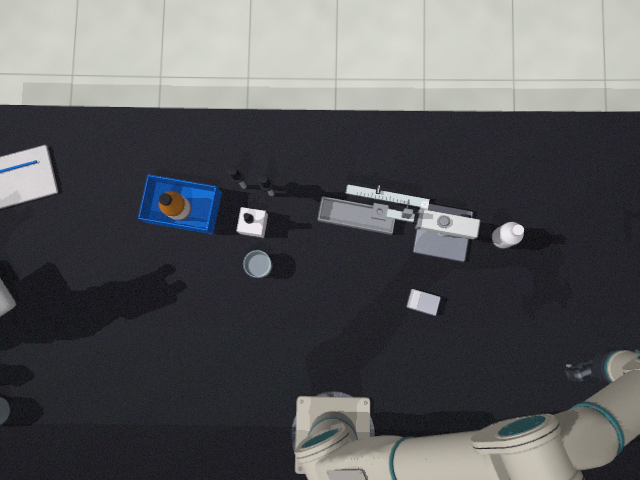

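The top view shows the stand at right. Its lock button is near (444,221), the tab near (407,213), the socket near (380,211) and the rider near (378,189). The rack, holding the short probe, is at (250,220) with the beaker at (257,264). Two larger probes stand behind the rack at (237,177) and (264,185).

```bash
python3 - <<'E'
from h import *
p=ctrl.get_image('top')
L=atz(p,(444,221),171);S=atz(p,(380,211),142);print('lock',L,'sock',S,'len',np.linalg.norm((S-L)[:2]),'yaw',np.degrees(np.arctan2(-(S-L)[0],(S-L)[1])))
g=cv2.resize(p['img'][170:280,220:500],None,fx=2.85,fy=2.85,interpolation=cv2.INTER_CUBIC)
cv2.imwrite('pics/topz.png',g[:,:,::-1])
E
```

```text
lock [ 581.27877845 -287.17744684  171.        ] sock [ 611.30019733 -120.56550213  142.        ] len 169.29508472228383 yaw -10.214388883816724
```

View pics/topz.png

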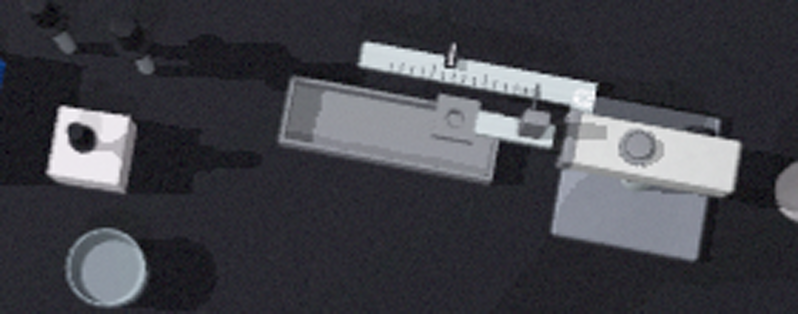

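Emit:
{"op": "step_arm", "data": {"series": [[[0,0,-0.165,0,0,-0.12,0.5],[0,0,-0.165,0,0,-0.12,0.5],[0,0,-0.165,0,0,-0.12,0.5],[0,0,-0.165,0,0,-0.12,0.5],[0,0,-0.165,0,0,-0.12,0.5],[0,0,-0.165,0,0,-0.12,0.5],[0,0,-0.165,0,0,-0.12,0.5],[0,0,-0.165,0,0,-0.12,0.5]]]}}

```text
clock: 2.25
eef_pos: [230.6, -607.6, 376.1]
tool_rot: [-3.142, 0.0, 1.405]
force: [0.3, 0.2, -0.2]
width: 42.4
gripper_force: 0.0
```

Emit:
{"op": "step_arm", "data": {"series": [[[0,0,0,0.267,0.158,0,0.5],[0,0,0,0.267,0.158,0,0.5],[0,0,0,0.267,0.158,0,0.5],[0,0,0,0.267,0.158,0,0.5],[0,0,0,0.267,0.158,0,0.5],[0,0,0,0.267,0.158,0,0.5],[0,0,0,0.267,0.158,0,0.5],[0,0,0,0.267,0.158,0,0.5],[0,0,0,0.267,0.158,0,0.5],[0,0,0,0.267,0.158,0,0.5],[0,0,0,0.267,0.158,0,0.5],[0,0,0,0.267,0.158,0,0.5]]]}}

```text
clock: 3.45
eef_pos: [593.8, -181.2, 375.5]
tool_rot: [3.141, 0.0, 1.399]
force: [0.0, -1.1, -0.6]
width: 42.7
gripper_force: 0.0
```

```bash
python3 - <<'E'
from h import *
s=ctrl.read_state();print(np.round(s['eef_pos'],1),np.round(s['tool_rot'],3),np.round(s['qpos'],2))
p=ctrl.get_image('wrist');save(p,'w1');np.save('w1.npy',p,allow_pickle=True)
print('cam',(-np.array(p['R']).T@np.array(p['t'])).round(),np.array(p['R']).round(2).tolist())
for o,z in dict(boom_tab=212,boom_socket=142,boom_pointer=146,rider_mark=151,lock_top=171).items():
    print(o,[(np.round(d['centre'],1).tolist(),round(d['score'],2),atz(p,d['centre'],z)[:2].round(1).tolist()) for d in ctrl.recognise(p,o)[:3]])
E
```

```text
[ 593.8 -181.2  375.5] [3.141 0.    1.399] [ 0.46  0.49 -0.35  1.38  0.17  1.3  -0.07]
cam [610. -99. 519.] [[0.99, -0.17, -0.0], [-0.16, -0.93, 0.32], [-0.06, -0.32, -0.95]]
boom_tab [([325.5, 161.1], 0.61, [608.2, -133.7])]
boom_socket [([324.1, 162.3], 0.9, [606.2, -142.6])]
boom_pointer [([327.7, 167.6], 0.96, [608.9, -148.0])]
rider_mark [([383.3, 118.7], 0.86, [669.9, -109.8])]
lock_top [([321.6, 298.6], 0.61, [579.8, -280.6])]
```

View pics/w1.png

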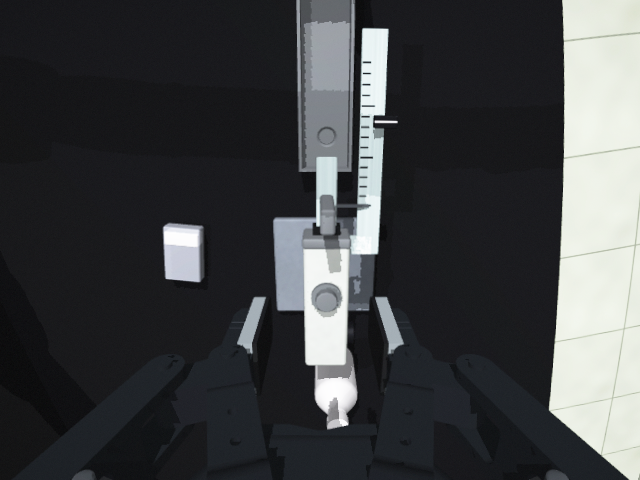

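The wrist view shows the socket hole at (327,136) and the rider line at (386,122). The pointer tip is at (370,206), the button top at (326,298), and the tab spans rows 195–235 at column 328.

```bash
cat >> h.py <<'E'
def fitstand(obs):
    from scipy.optimize import least_squares
    def W(v,X): 
        c,s=np.cos(v[2]),np.sin(v[2]); return np.array([v[0]+c*X[0]-s*X[1],v[1]+s*X[0]+c*X[1],X[2]])
    f=lambda v:np.concatenate([proj(p,W(v,X))-uv for p,uv,X in obs])
    r=least_squares(f,[583,-280,-.178],x_scale=[1,1,.01]); return r.x,r.fun.reshape(-1,2),lambda X:W(r.x,X)
E
python3 - <<'E'
from h import *
p=np.load('w1.npy',allow_pickle=True).item()
O=[(p,(327,136),(0,185,142)),(p,(326,298),(0,0,171)),(p,(307,363),(-25,-80,156)),(p,(346,363),(25,-80,156))]
v,e,W=fitstand(O);print(v,np.degrees(v[2]),e.round(1).tolist())
for n,X in dict(tab=(0,115,212),sock=(0,185,142),lock=(0,0,171)).items(): print(n,W(X).round(1),proj(p,W(X)).round(1))
for n,uv,z in [('rider',(386,122),151),('ptr',(370,206),146)]:
    q=atz(p,uv,z);c,s=np.cos(v[2]),np.sin(v[2]);d=q[:2]-v[:2];print(n,q.round(1),'stand',c*d[0]+s*d[1],-s*d[0]+c*d[1])
t=ctrl.get_image('top');t2=ctrl.get_image('scene')
for n,X in dict(lock=(0,0,171),sock=(0,185,142)).items(): print(n,proj(t,W(X)).round(1))
print('probe head top',atz(t,(248,217),145),'beaker rim c',atz(t,(257,264),50),'tall',atz(t,(265,182),220),atz(t,(237,175),220))
E
```

```text
[ 5.83125893e+02 -2.93737551e+02 -1.69034801e-01] -9.68498067206837 [[-0.2, -6.1], [0.7, 10.8], [-1.6, -1.7], [1.1, -1.8]]
tab [ 602.5 -180.4  212. ] [328.  215.6]
sock [ 614.2 -111.4  142. ] [326.8 129.9]
lock [ 583.1 -293.7  171. ] [326.7 308.8]
rider [ 672.1 -113.3  151. ] stand 57.373568161832424 192.82834719904017
ptr [ 646.2 -195.1  146. ] stand 45.59943711970244 107.84487058861733
lock [446.5 220.3]
sock [376.6 209.9]
probe head top [589.04148269 236.38276574 145.        ] beaker rim c [470.534939  221.6111375  50.       ] tall [668.58476822 183.02462839 220.        ] [686.10103696 256.44608791 220.        ]
```

```bash
python3 - <<'E'
from h import *
p=np.load('w1.npy',allow_pickle=True).item()
O=[(p,(327,136),(0,185,142)),(p,(304,247),(-25,80,156)),(p,(349,247),(25,80,156)),(p,(307,363),(-25,-80,156)),(p,(346,363),(25,-80,156))]
v,e,W=fitstand(O);print(v,np.degrees(v[2]),e.round(1).tolist())
c,s=np.cos(v[2]),np.sin(v[2])
for n,X in dict(tab=(0,115,212),sock=(0,185,142)).items(): print(n,W(X).round(1),proj(p,W(X)).round(1))
for n,uv,z in [('rider',(386,122),151),('ptr',(370,206),146),('lock',(326,299),171)]:
    q=atz(p,uv,z);d=q[:2]-v[:2];print(n,q.round(1),'stand',c*d[0]+s*d[1],-s*d[0]+c*d[1])
E
```

```text
[ 5.81769536e+02 -3.02466240e+02 -1.68004640e-01] -9.625956784891127 [[-0.3, 2.9], [-0.9, -4.8], [1.4, -4.9], [-1.3, 4.3], [1.1, 4.2]]
tab [ 601.  -189.1  212. ] [327.9 225.3]
sock [ 612.7 -120.1  142. ] [326.7 138.9]
rider [ 672.1 -113.3  151. ] stand 57.44987062123833 201.60173677948575
ptr [ 646.2 -195.1  146. ] stand 45.588199164560855 116.63043451310068
lock [ 584.3 -281.9  171. ] stand -0.9102550565787997 20.742328772172126
```

Emit:
{"op": "step_arm", "data": {"series": [[[0,0,0,0.31,-0.06,0,0.5],[0,0,0,0.31,-0.06,0,0.5],[0,0,0,0.31,-0.06,0,0.5],[0,0,0,0.31,-0.06,0,0.5],[0,0,0,0.31,-0.06,0,0.5],[0,0,0,0.31,-0.06,0,0.5],[0,0,0,0.31,-0.06,0,0.5],[0,0,0,0.31,-0.06,0,0.5],[0,0,0,0,0,0,0.5]]]}}

```text
clock: 4.75
eef_pos: [583.1, 204.3, 375.6]
tool_rot: [-3.14, -0.006, 1.409]
force: [-1.0, -0.2, 0.0]
width: 42.5
gripper_force: 0.0
```

```bash
python3 - <<'E'
from h import *
s=ctrl.read_state();print(np.round(s['eef_pos'],1),np.round(s['tool_rot'],3),np.round(s['qpos'],2))
p=ctrl.get_image('wrist');save(p,'w2');np.save('w2.npy',p,allow_pickle=True)
for o,z in dict(probe=120,rack=50,beaker=40).items():
    print(o,[(np.round(d['centre'],1).tolist(),round(d['score'],2),atz(p,d['centre'],z)[:2].round(1).tolist()) for d in ctrl.recognise(p,o)[:3]])
E
```

```text
[583.1 204.3 375.6] [-3.14  -0.006  1.409] [-0.13  0.49 -0.42  1.39  0.19  1.3  -0.72]
probe [([322.6, 156.9], 0.94, [594.0, 248.1]), ([416.3, 196.2], 0.69, [690.7, 189.0]), ([431.0, 110.3], 0.67, [714.2, 278.3])]
rack [([320.3, 146.2], 0.9, [592.4, 255.1]), ([360.5, 343.6], 0.51, [606.0, -40.6])]
beaker [([233.8, 184.6], 0.62, [470.7, 224.1])]
```

View pics/w2.png

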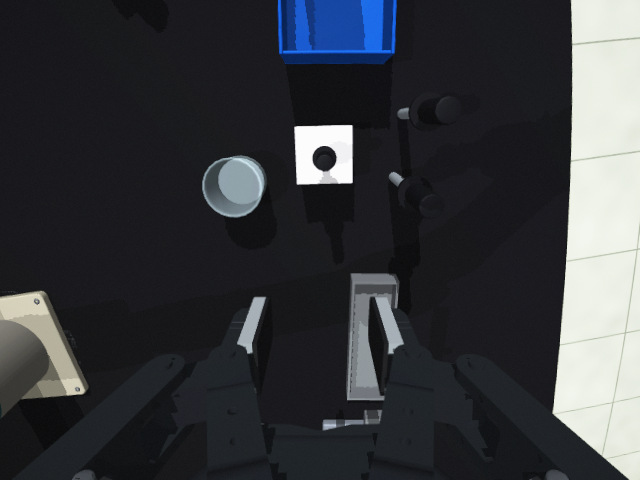

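```bash
python3 - <<'E'
from h import *
p=np.load('w2.npy',allow_pickle=True).item()
t=ctrl.get_image('top')
q=tri([(p,(324,158)),(t,(248.5,217.5))]);print('tri head',q)
print('z145',atz(p,(324,158),145),'z60 beaker',atz(p,(234,186),60),'tri',tri([(p,(234,186)),(t,(257,264))]))
print('rack c',np.mean([atz(p,u,60) for u in [(295,126),(352,125),(353,184),(297,185)]],0))
for u in [(396,178),(403,113)]:print('tall foot',atz(p,u,0))
T=np.array(ctrl.read_state()['eef_pos']);y=1.405
for z in (125,145):
    d=atz(p,(324,158),z)-T; print('tx,ty',d[0]*np.cos(y)+d[1]*np.sin(y),d[0]*np.sin(y)-d[1]*np.cos(y))
E
```

```text
tri head [595.76049088 243.77741562  94.88458961]
z145 [595.46522391 249.1440581  145.        ] z60 beaker [475.83315139 224.89969449  60.        ] tri [471.22106483 222.65177733  42.79323599]
rack c [595.5776643 243.7422101  60.       ]
tall foot [691.70328864 190.94892005   0.        ]
tall foot [710.44129237 278.18036927   0.        ]
tx,ty 54.48728316483054 0.34497432978088405
tx,ty 56.435389394586444 0.17899538709208684
```

Emit:
{"op": "step_arm", "data": {"series": [[[0,0,0,0.07,0.01,0.29,0.5],[0,0,0,0.07,0.01,0.29,0.5],[0,0,0,0.07,0.01,0.29,0.5],[0,0,0,0.065,0.01,0.29,0.5],[0,0,0,0,0,0,0.5]]]}}

```text
clock: 5.5
eef_pos: [595.1, 233.0, 195.3]
tool_rot: [-3.132, 0.007, 1.399]
force: [-1.5, 0.1, -0.4]
width: 42.2
gripper_force: 0.0
```

```bash
python3 - <<'E'
from h import *
s=ctrl.read_state();print(np.round(s['eef_pos'],1),np.round(s['tool_rot'],3))
p=ctrl.get_image('wrist');np.save('w3.npy',p,allow_pickle=True)
for d in ctrl.recognise(p,'probe')[:2]: print(d)
print('proj rack ctr @60,@145',proj(p,(595.6,243.7,60)),proj(p,(595.6,243.7,145)),'TCP',proj(p,s['eef_pos']))
cv2.imwrite('pics/w3.png',p['img'][100:400,160:480][:,:,::-1].repeat(2,0).repeat(2,1))
E
```

```text
[595.1 233.  195.3] [-3.132  0.007  1.399]
{'centre': [484.3, 302.7], 'score': 0.87}
{'centre': [521.2, 161.4], 'score': 0.76}
proj rack ctr @60,@145 [318.19449616 213.6285575 ] [315.88058084 252.11364233] TCP [316.50219856 314.2447132 ]
```

View pics/w3.png

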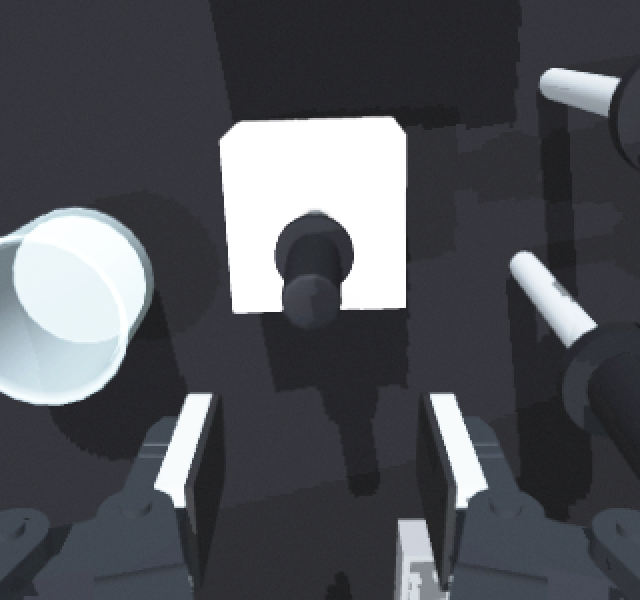

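The head top is at full-frame pixel (316,250), matching the projected rack centre at z=145. The probe is therefore at (595.6,244).

Emit:
{"op": "step_arm", "data": {"series": [[[0,0,0,0.072,-0.009,0.08,0.5],[0,0,0,0,0,0.2,0.5],[0,0,0,0,0,0.2,0.5],[0,0,0,0,0,0.1,0.5],[0,0,0,0,0,0,0.5],[0,0,0,0,0,0,0.5]]]}}

```text
clock: 6.2
eef_pos: [599.8, 247.4, 115.8]
tool_rot: [3.14, -0.002, 1.399]
force: [0.1, -0.1, -0.2]
width: 42.7
gripper_force: 0.0
```

Emit:
{"op": "step_arm", "data": {"series": [[[0,0,0,-0.027,-0.024,0.06,0.5],[0,0,0,0,0,0,0.5],[0,0,0,0,0,0,0.5]]]}}

```text
clock: 6.5
eef_pos: [594.7, 243.1, 105.8]
tool_rot: [3.141, -0.0, 1.399]
force: [0.1, 0.2, -0.2]
width: 42.5
gripper_force: 0.0
```

```bash
python3 - <<'E'
from h import *
s=ctrl.read_state();print(np.round(s['eef_pos'],1),np.round(s['tool_rot'],3))
p=ctrl.get_image('wrist')
cv2.imwrite('pics/w4.png',p['img'][150:400,160:480][:,:,::-1].repeat(2,0).repeat(2,1))
print(proj(p,(595.6,243.7,145)))
E
```

```text
[594.7 243.1 105.8] [ 3.141 -0.     1.399]
[317.87079086 369.89468632]
```

View pics/w4.png

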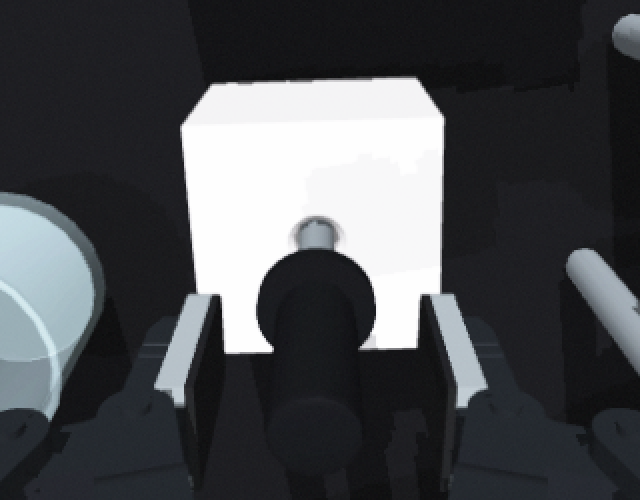

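The head top sits at full-frame (316,370), centred between the pads. I'll close on it and lift gently.

Emit:
{"op": "step_arm", "data": {"series": [[[0,0,0,0,0,0,1],[0,0,0,0,0,0,1],[0,0,0,0,0,0,1],[0,0,0,0,0,0,1],[0,0,0,0,0,0,1],[0,0,0,0,0,-0.03,1],[0,0,0,0,0,-0.1,1]]]}}

```text
clock: 7.25
eef_pos: [593.6, 242.6, 123.7]
tool_rot: [-3.139, 0.002, 1.4]
force: [-0.9, -1.0, -0.9]
width: 16.8
gripper_force: 58.5
```

Emit:
{"op": "step_arm", "data": {"series": [[[0,0,0,0,0,-0.17,1],[0,0,0,0,0,-0.18,1],[0,0,0,0,0,-0.17,1],[0,0,0,0,0,0,1],[0,0,0,-0.063,-0.19,0,1],[0,0,0,-0.063,-0.19,0,1],[0,0,0,-0.063,-0.19,0,1],[0,0,0,-0.063,-0.19,0,1],[0,0,0,0,0,0,1],[0,0,0,0,0,0,1],[0,0,0,0,0,0,1]]]}}

```text
clock: 8.35
eef_pos: [476.9, 225.6, 202.8]
tool_rot: [3.141, -0.001, 1.399]
force: [0.2, 0.6, -0.8]
width: 16.7
gripper_force: 58.8
```

```bash
python3 - <<'E'
from h import *
s=ctrl.read_state();print(np.round(s['eef_pos'],1),np.round(s['tool_rot'],3))
p=ctrl.get_image('wrist');t=ctrl.get_image('top');c=ctrl.get_image('scene')
a=p['img'][120:420,160:480].repeat(2,0).repeat(2,1)
cv2.imwrite('pics/w5.png',a[:,:,::-1])
b=[]
for n,q in (('w',p),('t',t),('s',c)):
    r=ctrl.recognise(q,'beaker')[:1]; print(n,r, [atz(q,d['centre'],40).round(1) for d in r])
    b+=[(q,d['centre']) for d in r]
print('tri',tri(b[1:]))
E
```

```text
[476.9 225.6 202.8] [ 3.141e+00 -1.000e-03  1.399e+00]
w [{'centre': [314.5, 219.5], 'score': 0.9}] [array([473.5, 225.3,  40. ])]
t [{'centre': [267.7, 255.2], 'score': 0.6}] [array([497.3, 193.3,  40. ])]
s [{'centre': [404.6, 309.7], 'score': 0.95}] [array([481.2, 228.9,  40. ])]
tri [488.42456976 210.84906091  36.74603633]
```

View pics/w5.png

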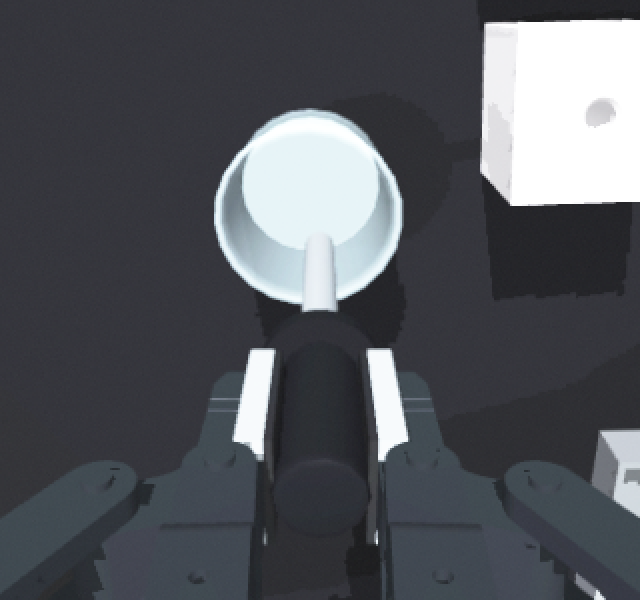

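The probe is over the beaker, with the rim centred at full-frame (314,225). That puts the beaker within a few mm of the tool, so I can dip and raise.

Emit:
{"op": "step_arm", "data": {"series": [[[0,0,0,0,0,0.18,1],[0,0,0,0,0,0.18,1],[0,0,0,0,0,0.18,1],[0,0,0,0,0,0,1],[0,0,0,0,0,0,1],[0,0,0,0,0,0,1]]]}}

```text
clock: 9.25
eef_pos: [476.7, 226.2, 123.1]
tool_rot: [3.14, -0.002, 1.399]
force: [1.0, 0.1, 0.7]
width: 16.6
gripper_force: 58.8
```

Emit:
{"op": "step_arm", "data": {"series": [[[0,0,0,0,0,0,1],[0,0,0,0,0,-0.2,1],[0,0,0,0,0,-0.25,1],[0,0,0,0,0,-0.25,1],[0,0,0,0,0,-0.25,1],[0,0,0,0,0,0,1],[0,0,0,0,0,0,1]]]}}

```text
clock: 9.95
eef_pos: [476.3, 225.6, 265.8]
tool_rot: [3.139, -0.001, 1.399]
force: [-0.3, -0.5, -1.3]
width: 16.6
gripper_force: 58.8
```

Emit:
{"op": "step_arm", "data": {"series": [[[0,0,0,-0.264,0.102,0,1],[0,0,0,-0.264,0.102,0,1],[0,0,0,-0.264,0.102,0,1],[0,0,0,-0.264,0.102,0,1],[0,0,0,-0.264,0.102,0,1],[0,0,0,-0.264,0.102,0,1],[0,0,0,-0.264,0.102,0,1],[0,0,0,-0.264,0.102,0,1],[0,0,0,0,0,0,1],[0,0,0,0,0,0,1],[0,0,0,0,0,0,1]]]}}

```text
clock: 11.05
eef_pos: [541.7, -106.0, 263.5]
tool_rot: [-3.14, -0.001, 1.401]
force: [-0.0, 0.1, -1.1]
width: 16.7
gripper_force: 58.8
```

```bash
python3 - <<'E'
from h import *
s=ctrl.read_state();print(np.round(s['eef_pos'],1),np.round(s['tool_rot'],3))
p=ctrl.get_image('wrist');np.save('w6.npy',p,allow_pickle=True)
for o in ['boom_socket','boom_pointer','rider_mark','probe']: print(o,ctrl.recognise(p,o)[:1])
print(proj(p,(612.5,-119,142)))
T=s['eef_pos'];print('tip proj',proj(p,(T[0],T[1],T[2]-100.8)))
cv2.imwrite('pics/w6.png',p['img'][100:350,230:550][:,:,::-1].repeat(2,0).repeat(2,1))
E
```

```text
[ 541.7 -106.   263.5] [-3.140e+00 -1.000e-03  1.401e+00]
boom_socket [{'centre': [407.4, 261.7], 'score': 0.67}]
boom_pointer [{'centre': [409.9, 266.4], 'score': 0.77}]
rider_mark [{'centre': [491.8, 210.9], 'score': 0.77}]
probe [{'centre': [315.8, 324.4], 'score': 0.77}]
[412.10368045 234.07664292]
tip proj [318.19983609 241.62717031]
```

View pics/w6.png

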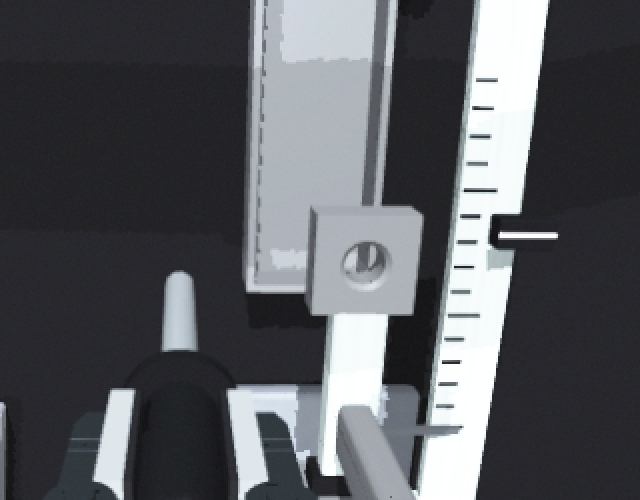

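The close view shows the socket mouth at full-frame (414,232), the rider line centre at (494,218), the pointer tip at (460,314) and the held probe's tip at about (319.5,240).

```bash
python3 - <<'E'
from h import *
p=np.load('w6.npy',allow_pickle=True).item();w=np.load('w1.npy',allow_pickle=True).item()
T=np.array([541.7,-106,263.5])
print('tri',tri([(p,(414,232)),(w,(327,136))]))
S=atz(p,(414,232),142);print('S',S,'w1',atz(w,(327,136),142))
print('tip bias',atz(p,(319.5,240),162.7)-T)
g=cv2.cvtColor(p['img'],cv2.COLOR_RGB2GRAY)
# refine hole: dark/light edge ellipse around
roi=cv2.resize(g[205:260,385:445],None,fx=4,fy=4,interpolation=cv2.INTER_CUBIC)
c=cv2.HoughCircles(roi,cv2.HOUGH_GRADIENT,1,40,param1=80,param2=15,minRadius=36,maxRadius=60)
print(c[0][:3]/4+[385,205,0] if c is not None else None)
y=1.401
for z in [S]:
    d=z-T;print('tx,ty',d[0]*np.cos(y)+d[1]*np.sin(y),d[0]*np.sin(y)-d[1]*np.cos(y))
r=atz(p,(494,218),151);q=atz(p,(460,314),146);a=-.168
u=np.array([-np.sin(a),np.cos(a)]);print('rider-ptr y',u@(r-q)[:2])
E
```

```text
tri [ 613.59087066 -117.09097199  143.66212113]
S [ 614.09631307 -117.57494562  142.        ] w1 [ 613.45452871 -117.27308379  142.        ]
tip bias [   1.10852587    1.05667615 -100.8       ]
[[412.875      231.625        9.77499962]]
tx,ty 0.8251567308478585 73.3111494199998
rider-ptr y 83.32397807322599
```

Emit:
{"op": "step_arm", "data": {"series": [[[0,0,0,0,0.16,0,1],[0,0,0,0,0.16,0,1],[0,0,0,0,0.16,0,1],[0,0,0,0,0,0,1],[0,0,0,0,0,0,1],[0,0,0,0,0,0,1]]]}}

```text
clock: 11.9
eef_pos: [612.4, -119.3, 264.2]
tool_rot: [-3.14, 0.0, 1.4]
force: [0.1, -0.0, -0.9]
width: 16.5
gripper_force: 58.9
```

Emit:
{"op": "step_arm", "data": {"series": [[[0,0,0,0.009,0.001,0.1,1],[0,0,0,0,0,0.06,1],[0,0,0,0,0,0.06,1],[0,0,0,0,0,0.06,1],[0,0,0,0,0,0,1],[0,0,0,0,0,0,1]]]}}

```text
clock: 12.5
eef_pos: [613.7, -118.5, 222.2]
tool_rot: [-3.141, -0.0, 1.399]
force: [0.2, 0.3, -1.0]
width: 16.6
gripper_force: 58.9
```

Emit:
{"op": "step_arm", "data": {"series": [[[0,0,0,0,0,0.1,1],[0,0,0,0,0,0.1,1],[0,0,0,0,0,0.1,1],[0,0,0,0,0,0.1,1],[0,0,0,0,0,0.02,1],[0,0,0,0,0,0,1],[0,0,0,0,0,0,1]]]}}

```text
clock: 13.2
eef_pos: [614.5, -118.5, 160.3]
tool_rot: [3.14, -0.0, 1.399]
force: [-0.2, 0.8, -0.2]
width: 16.5
gripper_force: 58.9
```

Emit:
{"op": "step_arm", "data": {"series": [[[0,0,0,0,-0.005,0.02,1],[0,0,0,0,0,0.02,1],[0,0,0,0,0,0,1],[0,0,0,0,0,0,1],[0,0,0,0,0,0,0.8],[0,0,0,0,0,0,0.6],[0,0,0,0,0,0,0.55],[0,0,0,0,0,0,0.55],[0,0,0,0,0,0,0.55]]]}}

```text
clock: 14.1
eef_pos: [613.0, -118.4, 153.4]
tool_rot: [3.141, 0.0, 1.399]
force: [-0.4, 0.4, 0.1]
width: 39.0
gripper_force: 0.0
```

Emit:
{"op": "step_arm", "data": {"series": [[[0,0,0,0,0,-0.1,0.55],[0,0,0,0,0,-0.15,0.55],[0,0,0,0,0,-0.25,0.55],[0,0,0,0,0,-0.25,0.55],[0,0,0,0,0,0,0.55],[0,0,0,0,0,0,0.55]]]}}

```text
clock: 14.7
eef_pos: [613.4, -118.4, 266.8]
tool_rot: [3.139, 0.0, 1.399]
force: [-0.5, 0.2, -0.1]
width: 38.7
gripper_force: 0.0
```

```bash
python3 - <<'E'
from h import *
s=ctrl.read_state();print(np.round(s['eef_pos'],1),np.round(s['tool_rot'],3),np.round(s['force'],1))
p=ctrl.get_image('wrist');c=ctrl.get_image('scene')
a=p['img'][100:440,180:500];a=cv2.resize(a,(480,510));b=cv2.resize(c['img'][190:300,170:280],(310,310))
o=np.zeros((510,790,3),np.uint8);o[:,:480]=a;o[:310,480:]=b
for q in (p,c): print([(np.round(d['centre'],1).tolist(),d['score'],proj(q,(613.5,-118,170)).round(1)) for d in ctrl.recognise(q,'probe')])
np.save('o.npy',o)
E
```

```text
[ 613.4 -118.4  266.8] [3.139 0.    1.399] [-0.5  0.2 -0.1]
[([316.3, 235.3], 0.58, array([317.7, 242.7]))]
[([371.5, 347.4], 0.83, array([249.6, 239. ])), ([342.1, 323.2], 0.8, array([249.6, 239. ])), ([235.1, 240.8], 0.4, array([249.6, 239. ]))]
```

Emit:
{"op": "step_arm", "data": {"series": [[[0,0,0,-0.276,0,0,1],[0,0,0,-0.276,0,0,1],[0,0,0,-0.276,0,0,1],[0,0,0,-0.276,0,0,1],[0,0,0,0,0,0,1],[0,0,0,0,0,0,1],[0,0,0,0,0,0,1]]]}}

```text
clock: 15.6
eef_pos: [585.0, -279.7, 265.1]
tool_rot: [-3.141, -0.002, 1.401]
force: [0.9, -0.1, 0.3]
width: -0.1
gripper_force: 0.0
```

```bash
python3 - <<'E'
from h import *
s=ctrl.read_state();print(np.round(s['eef_pos'],1),np.round(s['tool_rot'],3),s['width'])
p=ctrl.get_image('wrist');np.save('w7.npy',p,allow_pickle=True)
print([(np.round(d['centre'],1).tolist(),d['score'],atz(p,d['centre'],171).round(1)) for d in ctrl.recognise(p,'lock_top')],proj(p,(585,-281.5,171)),proj(p,s['eef_pos']))
o=np.zeros((480,790,3),np.uint8);o[:,:480]=p['img'][:,80:560];b=np.load('o.npy');o[:310,480:]=b[:310,480:];save({'img':o},'w7')
E
```

```text
[ 585.  -279.7  265.1] [-3.141e+00 -2.000e-03  1.401e+00] -0.12317457273783826
[([316.3, 252.1], 0.92, array([ 582.9, -284.8,  171. ]))] [318.50059466 247.29628915] [316.54298704 314.23338411]
```

View pics/w7.png

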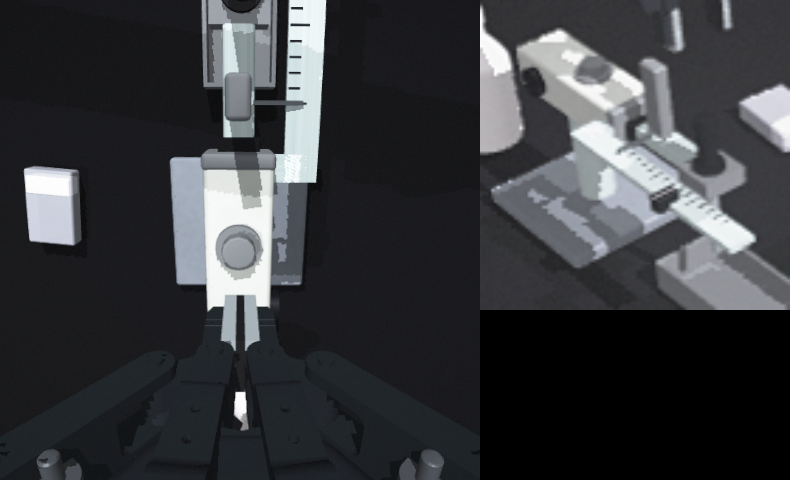

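The scene crop shows the probe hanging in the socket with its collar seated. The wrist view has the button at (318,251), as predicted, and the tab's top near (318,112).

Emit:
{"op": "step_arm", "data": {"series": [[[0,0,0,-0.022,-0.003,0.2,1],[0,0,0,0,0,0.2,1],[0,0,0,0,0,0.18,1],[0,0,0,0,0,0,1],[0,0,0,0,0,0,1]]]}}

```text
clock: 16.2
eef_pos: [584.3, -283.6, 179.2]
tool_rot: [3.142, -0.001, 1.401]
force: [-0.1, -0.0, 0.2]
width: 0.2
gripper_force: 0.0
```

Emit:
{"op": "step_arm", "data": {"series": [[[0,0,0,0,0,0.02,1],[0,0,0,0,0,0.02,1],[0,0,0,0,0,0.02,1],[0,0,0,0,0,0,1],[0,0,0,0,0,0,1]]]}}

```text
clock: 16.7
eef_pos: [584.3, -284.9, 170.4]
tool_rot: [3.14, 0.0, 1.399]
force: [1.1, -0.6, 1.7]
width: 0.2
gripper_force: 0.7
```

Emit:
{"op": "step_arm", "data": {"series": [[[0,0,0,0,0,0.015,1],[0,0,0,0,0,0.015,1],[0,0,0,0,0,0,1],[0,0,0,0,0,0,1],[0,0,0,0,0,0,1]]]}}

```text
clock: 17.2
eef_pos: [584.3, -284.9, 165.7]
tool_rot: [3.14, 0.0, 1.399]
force: [2.0, -0.1, 4.8]
width: 0.2
gripper_force: 2.0
```

```bash
python3 - <<'E'
from h import *
s=ctrl.read_state();print(s['force'])
a=np.load('w7.npy',allow_pickle=True).item()
c=ctrl.get_image('top')
for o in ['boom_tab','boom_socket','probe']:print(o,[(d['centre'],d['score']) for d in ctrl.recognise(c,o)[:4]])
E
```

```text
[ 2.04105416 -0.08964425  4.84317979]
boom_tab [([395.2, 213.0], 0.96), ([188.3, 201.0], 0.6)]
boom_socket [([388.8, 212.8], 0.67), ([424.5, 301.1], 0.4)]
probe [([234.5, 175.6], 0.49), ([266.3, 184.6], 0.48), ([423.0, 301.0], 0.4)]
```

Emit:
{"op": "step_arm", "data": {"series": [[[0,0,0,0,0,-0.1,1],[0,0,0,0,0,-0.25,1],[0,0,0,0,0,-0.3,1],[0,0,0,0,0,-0.1,0.6],[0,0,0,0,0,0,0.4],[0,0,0,0,0,0,0.4]]]}}

```text
clock: 18.0
eef_pos: [582.4, -284.5, 277.2]
tool_rot: [-3.139, -0.0, 1.399]
force: [-0.4, -0.4, -0.3]
width: 43.3
gripper_force: 0.0
```

```bash
python3 - <<'E'
from h import *
s=ctrl.read_state();print(np.round(s['eef_pos'],1))
p=ctrl.get_image('wrist');np.save('w8.npy',p,allow_pickle=True);w=np.load('w7.npy',allow_pickle=True).item()
g0,g=[cv2.cvtColor(q['img'],cv2.COLOR_RGB2GRAY) for q in (w,p)]
u=np.array([.167,.986,0])
S=np.array([613.4,-118,0])
for k in (0,15,20,25):
    print(k,'tab top pred',proj(p,S+(k-70)*u+[0,0,212]))
# template: tab+pointer patch of w7
T=g0[60:125,300:400]
r=cv2.matchTemplate(g[:, 250:450],T,cv2.TM_CCOEFF_NORMED);m=cv2.minMaxLoc(r);print('match',m[1],m[3][0]+250-300,m[3][1]-60)
for o in ['boom_tab','boom_pointer']:print(o,ctrl.recognise(p,o)[:1],'w7',proj(w,S-70*u+[0,0,212]))
E
```

```text
[ 582.4 -284.5  277.2]
0 tab top pred [321.95026393  88.04892988]
15 tab top pred [321.88583747  58.13917463]
20 tab top pred [321.86325855  47.96480513]
25 tab top pred [321.84010824  37.69405075]
match 0.8194676041603088 1 -6
boom_tab [{'centre': [321.3, 65.4], 'score': 0.56}] w7 [318.86080397  97.076599  ]
boom_pointer [{'centre': [322.1, 69.5], 'score': 0.85}] w7 [318.86080397  97.076599  ]
```

```bash
python3 - <<'E'
from h import *
S=np.array([613.4,-118,0]);u=np.array([.167,.986,0]);e=np.array([.986,-.167,0])
for n in ('w7','w8'):
    p=np.load(n+'.npy',allow_pickle=True).item();g=cv2.cvtColor(p['img'],cv2.COLOR_RGB2GRAY).astype(int)
    # sample intensity along scale near its inner edge..pointer tip, in stand y
    for x in (36,40,44):
        v=[]
        for k in range(-20,61,2):
            c=proj(p,S+(k-70)*u+x*e+[0,0,144]);v.append(g[int(round(c[1])),int(round(c[0]))] if 0<=c[1]<480 else -1)
        print(n,x,v)
    c=[proj(p,S+(k-70)*u+[0,0,212]) for k in range(-20,41,3)]
    print('tab',[g[int(round(a[1])),int(round(a[0]))] for a in c if a[1]>=0])
E
```

```text
w7 36 [np.int64(221), np.int64(221), np.int64(221), np.int64(221), np.int64(221), np.int64(222), np.int64(222), np.int64(222), np.int64(139), np.int64(135), np.int64(85), np.int64(167), np.int64(222), np.int64(221), np.int64(222), np.int64(39), np.int64(223), np.int64(223), np.int64(222), np.int64(221), np.int64(30), np.int64(222), np.int64(222), np.int64(223), np.int64(223), np.int64(64), np.int64(223), np.int64(222), np.int64(223), np.int64(223), np.int64(37), np.int64(242), np.int64(241), np.int64(241), np.int64(241), np.int64(48), np.int64(242), np.int64(241), np.int64(242), np.int64(242), np.int64(39)]
w7 40 [np.int64(223), np.int64(223), np.int64(222), np.int64(224), np.int64(224), np.int64(223), np.int64(224), np.int64(223), np.int64(139), np.int64(135), np.int64(86), np.int64(175), np.int64(224), np.int64(224), np.int64(224), np.int64(36), np.int64(224), np.int64(222), np.int64(223), np.int64(223), np.int64(30), np.int64(223), np.int64(223), np.int64(224), np.int64(222), np.int64(66), np.int64(222), np.int64(224), np.int64(223), np.int64(235), np.int64(37), np.int64(241), np.
[... 2533 characters left out ...]
t64(223), np.int64(207), np.int64(220), np.int64(215), np.int64(185), np.int64(225), np.int64(225), np.int64(223), np.int64(223), np.int64(223), np.int64(224), np.int64(224), np.int64(229), np.int64(242), np.int64(243), np.int64(243), np.int64(242), np.int64(242), np.int64(242), np.int64(242), np.int64(36), np.int64(241), np.int64(242), np.int64(242), np.int64(243), np.int64(243)]
tab [np.int64(137), np.int64(137), np.int64(139), np.int64(138), np.int64(139), np.int64(138), np.int64(139), np.int64(60), np.int64(55), np.int64(77), np.int64(127), np.int64(128), np.int64(131), np.int64(136), np.int64(137), np.int64(138), np.int64(146), np.int64(184), np.int64(182), np.int64(182), np.int64(181)]
```

Emit:
{"op": "step_arm", "data": {"series": [[[0,0,0,0.26,0.005,0,0.45],[0,0,0,0.26,0.005,0,0.45],[0,0,0,0.26,0.005,0,0.45],[0,0,0,0,0,0,0.45],[0,0,0,0,0,0,0.45],[0,0,0,0,0,0,0.45]]]}}

```text
clock: 18.75
eef_pos: [605.2, -171.3, 276.9]
tool_rot: [-3.14, 0.001, 1.398]
force: [-0.2, -0.5, -0.1]
width: 46.9
gripper_force: 0.0
```

```bash
python3 - <<'E'
from h import *
s=ctrl.read_state();print(np.round(s['eef_pos'],1),s['tool_rot'])
p=ctrl.get_image('wrist');np.save('w9.npy',p,allow_pickle=True)
for o in ['boom_tab','boom_pointer','probe','rider_mark']:print(o,[(d['centre'],d['score']) for d in ctrl.recognise(p,o)[:2]])
S=np.array([613.4,-118,0]);u=np.array([.167,.986,0])
print('tab',proj(p,S-52*u+[0,0,212]),'head',proj(p,S+18*u+[0,0,192]))
g=cv2.cvtColor(p['img'],cv2.COLOR_RGB2GRAY);c=proj(p,S-52*u+[0,0,212]).round().astype(int)
for dr in (-8,0,8): print(g[c[1]+dr,c[0]-20:c[0]+22].tolist())
E
```

```text
[ 605.2 -171.3  276.9] [-3.13978952e+00  1.15786429e-03  1.39796130e+00]
boom_tab [([317.0, 186.2], 0.86)]
boom_pointer [([317.2, 191.6], 0.96)]
probe [([314.8, 131.3], 0.81), ([349.1, 420.1], 0.3)]
rider_mark [([393.5, 137.0], 0.89), ([318.5, 364.2], 0.23)]
tab [316.5131456 257.3323086] head [315.99018852 138.05136494]
[137, 135, 136, 137, 136, 137, 134, 117, 110, 117, 120, 126, 129, 131, 132, 131, 131, 132, 130, 130, 132, 130, 131, 132, 130, 128, 120, 111, 103, 82, 110, 129, 124, 98, 70, 68, 68, 69, 67, 68, 68, 67]
[172, 173, 170, 171, 169, 168, 155, 143, 124, 111, 120, 125, 130, 130, 129, 131, 129, 131, 129, 130, 129, 129, 130, 128, 127, 124, 118, 108, 101, 82, 140, 166, 148, 118, 103, 105, 105, 106, 106, 107, 107, 108]
[168, 166, 167, 156, 149, 150, 142, 147, 129, 111, 118, 122, 127, 128, 128, 127, 128, 126, 126, 126, 127, 125, 124, 125, 125, 122, 116, 108, 101, 93, 146, 163, 145, 109, 91, 94, 94, 95, 102, 106, 104, 107]
```

Emit:
{"op": "step_arm", "data": {"series": [[[0,0,0,0.012,-0.004,0.2,0.45],[0,0,0,0,0,0.2,0.45],[0,0,0,0,0,0.2,0.45],[0,0,0,0,0,0.1,0.45],[0,0,0,0,0,0,0.45],[0,0,0,0,0,0,0.45],[0,0,0,0,0,0,0.45]]]}}

```text
clock: 19.7
eef_pos: [606.6, -168.2, 174.2]
tool_rot: [3.139, 0.0, 1.399]
force: [-0.4, -0.2, -0.2]
width: 47.1
gripper_force: 0.0
```

Emit:
{"op": "step_arm", "data": {"series": [[[0,0,0,0,0,0,0.7],[0,0,0,0,0,0,0.85],[0,0,0,0,0,0,1],[0,0,0,0,0,0,1],[0,0,0,0,0,0,1],[0,0,0,0,0,0,1]]]}}

```text
clock: 20.3
eef_pos: [603.0, -167.5, 173.7]
tool_rot: [-3.137, 0.001, 1.399]
force: [-8.6, 0.6, 7.3]
width: 13.2
gripper_force: 59.0
```

Emit:
{"op": "step_arm", "data": {"series": [[[0,0,0,0,-0.017,-0.005,1],[0,0,0,0.05,0,0,1],[0,0,0,0.08,0,0,1],[0,0,0,0.08,0,0,1],[0,0,0,0.08,0,0,1],[0,0,0,0.05,0,0,1],[0,0,0,0.03,0,0,1],[0,0,0,0,0,0,1],[0,0,0,0,0,0,1],[0,0,0,0,0,0,1]]]}}

```text
clock: 21.3
eef_pos: [612.3, -113.3, 173.7]
tool_rot: [-3.141, 0.0, 1.399]
force: [-3.0, -1.9, 5.0]
width: 13.8
gripper_force: 60.3
```

```bash
cat > m.py <<'E'
from h import *
import sys
s=ctrl.read_state();print(np.round(s['eef_pos'],2),np.round(s['tool_rot'],3),np.round(s['force'],1),round(s['width'],1))
p=ctrl.get_image('wrist');np.save(sys.argv[1]+'.npy',p,allow_pickle=True)
for o in ['boom_pointer','probe','rider_mark']:print(o,[(np.round(d['centre'],1).tolist(),round(d['score'],2)) for d in ctrl.recognise(p,o)[:2]])
S=np.array([613.4,-118,0]);a=-.168;u=np.array([-np.sin(a),np.cos(a),0]);e=np.array([np.cos(a),np.sin(a),0])
g=cv2.cvtColor(p['img'],cv2.COLOR_RGB2GRAY).astype(np.float32)
def prof(x,z,ks):
    c=np.array([proj(p,S+(k-70)*u+x*e+[0,0,z]) for k in ks],np.float32)
    return cv2.remap(g,c[:,0].reshape(1,-1).copy(),c[:,1].reshape(1,-1).copy(),cv2.INTER_LINEAR)[0].astype(int)
ks=np.arange(50,111,1.)
for x in (26,29,39,42,44): print('ptr x',x,prof(x,146,ks).tolist())
for x in (51,54,57,60,63): print('rid x',x,prof(x,151,ks).tolist())
E
python3 m.py w10
```

```text
[ 612.31 -113.33  173.74] [-3.141  0.     1.399] [-3.  -1.9  5. ] 13.8
boom_pointer [([320.0, 256.4], 0.59)]
probe [([321.7, 150.1], 0.79)]
rider_mark [([430.9, 263.3], 0.95)]
ptr x 26 [48, 52, 62, 48, 48, 63, 49, 47, 47, 43, 36, 32, 32, 31, 36, 35, 34, 36, 35, 36, 40, 86, 106, 106, 102, 79, 36, 35, 37, 36, 36, 36, 36, 36, 36, 32, 31, 33, 31, 31, 31, 31, 31, 32, 31, 31, 30, 30, 31, 31, 32, 31, 31, 32, 31, 30, 31, 31, 30, 31, 31]
ptr x 29 [32, 31, 32, 30, 31, 31, 31, 31, 31, 31, 33, 31, 30, 31, 32, 31, 31, 34, 35, 34, 38, 87, 105, 106, 102, 78, 34, 34, 34, 31, 30, 33, 35, 35, 35, 32, 31, 31, 32, 34, 31, 31, 31, 31, 31, 31, 32, 32, 32, 32, 31, 30, 32, 32, 30, 31, 31, 30, 31, 31, 31]
ptr x 39 [242, 129, 39, 202, 242, 242, 242, 243, 243, 242, 242, 84, 81, 242, 242, 243, 243, 243, 243, 224, 154, 109, 107, 106, 103, 172, 243, 244, 243, 244, 222, 37, 141, 243, 243, 244, 243, 243, 244, 243, 219, 33, 184, 244, 244, 243, 244, 244, 244, 244, 201, 33, 208, 244, 243, 244, 244, 244, 243, 243, 164]
ptr x 42 [245, 133, 43, 214, 246, 246, 246, 246, 246, 246, 246, 246, 246, 246, 246, 246, 245, 246, 24
[... 1199 characters left out ...]
31, 31, 30, 33, 31, 30, 30, 31, 32, 30, 31, 30, 30, 30, 29, 31, 32, 32, 74, 239, 251, 118, 33, 32, 33, 37, 36, 31, 30, 30, 30, 32, 30, 32, 31, 31, 31, 31, 31, 31, 32, 30, 30, 30, 31, 30]
rid x 60 [35, 35, 33, 32, 30, 31, 31, 31, 30, 31, 30, 31, 30, 31, 30, 29, 32, 31, 31, 29, 30, 31, 31, 30, 31, 31, 31, 31, 30, 28, 31, 32, 33, 75, 239, 251, 116, 32, 33, 31, 37, 36, 31, 31, 30, 31, 30, 31, 31, 30, 31, 31, 32, 31, 31, 30, 31, 29, 31, 32, 31]
rid x 63 [35, 36, 35, 31, 31, 31, 31, 30, 31, 30, 30, 32, 30, 30, 31, 30, 30, 30, 31, 30, 31, 31, 30, 31, 30, 30, 32, 32, 31, 27, 32, 32, 33, 71, 238, 251, 111, 32, 33, 33, 36, 35, 31, 30, 30, 29, 31, 32, 30, 32, 31, 31, 30, 33, 31, 30, 31, 31, 30, 31, 30]
```

Emit:
{"op": "step_arm", "data": {"series": [[[0,0,0,0.03,0,0,1],[0,0,0,0.03,0,0,1],[0,0,0,0.018,0,0,1],[0,0,0,0,0,0,1],[0,0,0,0,0,0,1],[0,0,0,0,0,0,1],[0,0,0,0,0,0,1]]]}}

```text
clock: 22.2
eef_pos: [614.3, -102.1, 173.7]
tool_rot: [-3.141, 0.001, 1.399]
force: [-3.2, -1.6, 6.8]
width: 13.7
gripper_force: 60.3
```

```bash
sed -i 's/(26,29,39,42,44)/(26,29,42)/;s/(51,54,57,60,63)/(57,60)/;s/50,111,1/70,100,1/' m.py; python3 m.py w11
```

```text
[ 614.27 -102.1   173.75] [-3.141e+00  1.000e-03  1.399e+00] [-3.2 -1.6  6.8] 13.7
boom_pointer [([318.5, 258.4], 0.78)]
probe [([323.0, 151.2], 0.6)]
rider_mark [([431.8, 285.6], 0.78)]
ptr x 26 [47, 41, 37, 37, 37, 36, 36, 37, 36, 36, 37, 37, 69, 108, 107, 105, 95, 50, 36, 37, 33, 32, 31, 31, 32, 31, 33, 32, 32, 32]
ptr x 29 [33, 31, 33, 37, 36, 35, 34, 32, 31, 36, 37, 36, 66, 107, 107, 107, 95, 49, 35, 35, 35, 34, 32, 31, 35, 37, 36, 34, 33, 33]
ptr x 42 [246, 246, 247, 247, 247, 247, 247, 246, 247, 248, 247, 230, 153, 109, 108, 108, 133, 236, 247, 247, 247, 246, 247, 246, 247, 247, 247, 247, 246, 246]
rid x 57 [31, 32, 32, 31, 31, 30, 32, 31, 30, 27, 34, 33, 32, 76, 253, 253, 81, 32, 33, 33, 38, 37, 32, 31, 30, 30, 32, 31, 32, 32]
rid x 60 [31, 31, 31, 32, 32, 32, 32, 32, 30, 28, 34, 33, 33, 70, 253, 252, 76, 33, 33, 33, 37, 35, 32, 32, 30, 31, 31, 31, 32, 32]
```

```bash
python3 - <<'E'
from h import *
p=np.load('w11.npy',allow_pickle=True).item();S=np.array([613.4,-118,0]);u=np.array([.167,.986,0])
h=proj(p,S+84.4*u+[0,0,170]);print(h)
if np.linalg.norm(h-[323,151])<25: print(ctrl.finish_job())
E
```

```text
[319.81640036 157.55528185]
the job is handed in; nothing more can be done
None
```

The job is handed in at about 22 s. The probe was dipped and hangs in the boom, the lock was released, and the gripper still holds the tab with the pointer about 0.2 mm from the rider line, by the last wrist-camera measurement.

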